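# Stroke the flip lids of a curved vial rack shut

## Robot

A 7-joint arm with a two-finger parallel gripper is mounted at the origin on the work surface. World frame = base frame: x ahead of the robot, y to its left, z up, the work surface at z = 0. Lengths are in mm, angles in rad, forces in N, time in s.
With the tool pointing down it reaches from about 400 to 875 mm from the base axis. Payload 4.4 kg.
Tool frame: the origin (TCP) lies on the centre line of the jaws, within the pads' length; the fingertips stand 25 mm ahead of it and the grasp point (between the pads) lies 6 mm ahead of it (ctrl.finger_overhang is the distance from the TCP to the fingertips, in mm); z points along the fingers, y is the line along which they close (so a half turn about z gives the same grasp; the last joint's range is limited). The gripper opens to 85 mm and grips with 20 to 120 N. Pads are 22 mm wide; open, the fingers measure 114 mm over their backs; the gripper's body (76 mm by 85 mm) begins 54 mm behind the grasp point. The pads swing forward as they close: fully open they stand 13 mm farther back than shut.
Start: joints at [1.1, 0.628, 0.038, 1.517, -0.027, 0.996, -0.02], TCP at [256.02, -597.471, 256.313] pointing down, gripper open.
Joint ranges: [-3.06, 3.06], [-0.37, 2.12], [-1.25, 1.32], [0.18, 2.47], [-1.1, 4.24], [0.23, 1.98], [-2.94, 2.94]. Speed limits (rad/s): [2.57, 2.57, 3.14, 3.14, 3.14, 3.14, 3.14].

## Interface

Orientations are given as [roll, pitch, yaw] about the fixed x, y, z axes, in that order (R = Rz(yaw) Ry(pitch) Rx(roll)).
In Python, from cell import ctrl gives the robot as it stands. The module is installed in compiled form; this text tells all that it offers.
- The arm moves only by the tool play_rows, never from a script. Its argument "targets" is a list of rows, each a list of 5 numbers: the closure, from 0 (fully open) to 1 (shut), then the shift along the tool's x, y, z in cm, then the turn about the tool's z in degrees. In form: [[gripper, dx, dy, dz, spin], ...]. A call has 1 to 10 rows; each row is the pose to reach, as a shift and turn from the pose commanded when the call began, along the tool's axes at that moment; what a row does not reach only later rows make up. A row lasts 1/10 s, in which the tool goes at most 50 mm and 8.59 degrees, less where a joint would pass 70% of its speed; a pose out of reach is approached as far as the arm can. A call with a gripper value outside its range is refused whole. The fingers move at their own pace and stop on an object; the grip force is fixed at half the most. Time passes only in rows, so rows that repeat a pose let the fingers close. It gives the time, the measured TCP pose, the force, the opening and the grip force at its end, in the units of the state.
- ctrl.read_state(): the state, without advancing time (a new reading comes with each control period).
- ctrl.get_image(name): name is "scene" or "side" or "wrist"; returns (picture, depth): 480x640x3 uint8, red, green, blue; 480x640 float32, mm along the optical axis (not along the pixel's ray), 0 where there is no reading.
- ctrl.calibration(name): a dict with "vfov" (degrees; the focal length in pixels is half the picture's height over the tangent of half this angle, whatever the lens; pixels are square), "cx", "cy" (the principal point, pixels), "extrinsics" (4x4, takes a point from camera to world coordinates); the wrist camera has in their place "mount" (4x4, takes a point from camera to tool coordinates, whose origin is the TCP and whose axes are the flange's). Camera axes: x right, y down, z forward; pixel columns grow to the right and rows downward; lengths in mm; the calibration is good to about 2 mm. A picture is of the moment at which its call begins: read the wrist's pose just before it. calibration takes no time and is no camera call.
- ctrl.finish_job(): hands the job in; it is judged then, once.
Trained networks look in the newest picture that a camera, given by its name, has taken for a name from the list of things; names that differ only in an ending like _2 or _b are one class to them, and where a whole thing is asked for, a point or a joint stands for the part that bears it (a point fixed in the world has none). Each returns a list of dicts, best first, with "confidence" (0 to 1); they miss things now and then, are a little off and sometimes report something else, mostly with a low value. They report only what shows in the picture. A call takes as long as a camera call. They do not tell look-alikes from the thing itself.
- ctrl.search_frame(camera, name): "bbox" ([left, top, right, bottom] in pixels, round what is visible of it).
- ctrl.trace(camera, name): "pixels" (480x640 bool, what is visible of it) and "bbox" ([left, top, right, bottom] in pixels, round what is visible of it).
The state is a dict: "clock": time; "qpos": joint angles; "qd": joint speeds; "tau": joint torques, N m; "eef_pos": TCP position; "tool_rot": TCP orientation; "force": force on the tool from outside, world axes, zero at the start; "torque": the same for the moment, N m; "width": finger opening in mm; "gripper_force": force on a finger pad.
Only numpy, scipy, OpenCV 4.12 (cv2) and the standard library are available. Lean on these libraries where they do the work, as an engineer would, in place of code of your own. Each camera call takes 0.05 s, during which the arm holds its last target. There are 200 camera calls.

## Task

Shut the four open flip lids on the curved vial rack by running your closed fingertips lightly along the arc, from the end where you meet the lids' hinged backs first, so that they fold flat one after another in the order of the row. Touch and push only: press gently, do not lift, tip or shove the rack, leave the glassware and the spatula alone, and finish clear with all four lids fully shut.

Things in the scene. Friction and masses are not known exactly. Their poses are not given: they have to be found in the camera images.
- rack: Loose curved black vial rack, 0.9 kg, 40 mm high, 46 mm wide, on the bench. Origin: on the bench under the middle of the row; z up. The four vials stand on an arc of 160 mm radius about the rack's own point (-160, 0) mm (hollow side to -x), at angles -0.4875, -0.1625, 0.1625, 0.4875 rad from its x axis: vial 1 at y = -75 mm, vial 4 at +75 mm, 52 mm apart. The body ends 30 mm past the end vials
- lid1 (a joint): Angle of vial 1's white flip lid, rad: 0 shut flat, 1.57 upright, stop at 1.65; starts 0.8 to 1.5 and stays where left (hinge friction 0.01 N m). Disc 30 mm across, 3 mm thick, 31 mm from hinge to free edge. Hinge 16 mm from the vial's axis on the side towards vial 1's end of the arc, 60 mm up. A fingertip going from vial 1 to vial 4, level with the shut tops, folds it shut over its vial
- lid2 (a joint): Angle of vial 2's white flip lid, rad: 0 shut flat, 1.57 upright, stop at 1.65; starts 0.8 to 1.5 and stays where left (hinge friction 0.01 N m). Disc 30 mm across, 3 mm thick, 31 mm from hinge to free edge. Hinge 16 mm from the vial's axis on the side towards vial 1's end of the arc, 60 mm up. A fingertip going from vial 1 to vial 4, level with the shut tops, folds it shut over its vial
- lid3 (a joint): Angle of vial 3's white flip lid, rad: 0 shut flat, 1.57 upright, stop at 1.65; starts 0.8 to 1.5 and stays where left (hinge friction 0.01 N m). Disc 30 mm across, 3 mm thick, 31 mm from hinge to free edge. Hinge 16 mm from the vial's axis on the side towards vial 1's end of the arc, 60 mm up. A fingertip going from vial 1 to vial 4, level with the shut tops, folds it shut over its vial
- lid4 (a joint): Angle of vial 4's white flip lid, rad: 0 shut flat, 1.57 upright, stop at 1.65; starts 0.8 to 1.5 and stays where left (hinge friction 0.01 N m). Disc 30 mm across, 3 mm thick, 31 mm from hinge to free edge. Hinge 16 mm from the vial's axis on the side towards vial 1's end of the arc, 60 mm up. A fingertip going from vial 1 to vial 4, level with the shut tops, folds it shut over its vial
- place1 (a point): Centre of the top face of lid 1 when shut, 63 mm above the bench, on the axis of amber vial 1 (28 mm across, white neck 30 mm, neck top 60 mm up). Fixed to the rack. The vial is sprung: pressed on its shut lid it yields at about 1.5 N, then 0.7 N per mm, to a stop 8 mm down
- place2 (a point): Centre of the top face of lid 2 when shut, 63 mm above the bench, on the axis of amber vial 2 (28 mm across, white neck 30 mm, neck top 60 mm up). Fixed to the rack. The vial is sprung: pressed on its shut lid it yields at about 1.5 N, then 0.7 N per mm, to a stop 8 mm down
- place3 (a point): Centre of the top face of lid 3 when shut, 63 mm above the bench, on the axis of amber vial 3 (28 mm across, white neck 30 mm, neck top 60 mm up). Fixed to the rack. The vial is sprung: pressed on its shut lid it yields at about 1.5 N, then 0.7 N per mm, to a stop 8 mm down
- place4 (a point): Centre of the top face of lid 4 when shut, 63 mm above the bench, on the axis of amber vial 4 (28 mm across, white neck 30 mm, neck top 60 mm up). Fixed to the rack. The vial is sprung: pressed on its shut lid it yields at about 1.5 N, then 0.7 N per mm, to a stop 8 mm down
- beaker: Glass beaker, 56 mm across and 70 mm high, loose, on the hollow side of the rack. Origin: centre of its underside. Leave alone
- reagent: Amber reagent bottle, 90 mm across and 200 mm high, loose, to the robot's right. Origin: centre of its underside. Leave alone
- cylinder: Glass measuring cylinder, 157 mm high, foot 56 mm across, loose, far left. Origin: centre of its underside. Leave alone
- spatula: Steel lab spatula, 170 mm long, 12 mm wide, 5 mm thick, lying flat on the bench beyond the rack, loose. Origin: middle of its underside. Leave alone
Things that resemble listed ones, but are neither listed nor needed, are in the scene too. Leave any blue or yellow look-alike of the rack alone.

How it is judged:
By the outcome, as a careful person would: the job done as asked, in the order asked, and still so for the second after the job is handed in, with the robot touching nothing.
It also fails if it takes over 45 s, if anything falls off the work surface, if the arm or the gripper's body presses on something with over 40 N, if the wrist force passes 120 N, or if a joint passes its speed limit or range.

## Working session

There is one attempt and no reset: what is moved stays moved. The work goes in short steps, Python scripts to look and compute and a tool call to move; the robot and the scene stay as the last step left them, time stands still between calls to the robot, and variables do not carry over. Pictures are saved under pics/ and viewed, at most 10 in all, crops included, and the job is handed in when it is done.

Besides the shell and the picture viewer there is one more tool, called after "Request:" by a JSON object that holds its "name" and its "arguments". play_rows: Moves the arm, as the interface text tells. Its arguments: {"type":"object","properties":{"targets":{"type":"array"}},"required":["targets"]}

```bash
mkdir -p pics
cat > h.py <<'E'
import numpy as np, cv2
from cell import ctrl
def K(n):
    c=ctrl.calibration(n); return 240/np.tan(np.radians(c["vfov"]/2)),c["cx"],c["cy"],c
def world(n,d,T=None):
    f,cx,cy,c=K(n); T=np.array(c["extrinsics"]) if T is None else T
    v,u=np.mgrid[:480,:640]; P=np.stack([(u-cx)/f*d,(v-cy)/f*d,d],-1)
    return P@T[:3,:3].T+T[:3,3]
def save(p,im): cv2.imwrite("pics/"+p,im[:,:,::-1])
E
python3 - <<'E'
from h import *
s=ctrl.read_state(); print(s)
for n in("scene","side"):
    im,d=ctrl.get_image(n); save(n+".png",im); np.save(n+"_d.npy",d); np.save(n+"_i.npy",im)
    for o in("rack","lid1","beaker"):
        print(n,o,[(np.round(r["bbox"]),round(r["confidence"],2)) for r in ctrl.search_frame(n,o)])
E
```

```text
{'clock': 0.0, 'qpos': array([ 1.10017453,  0.62936309,  0.03843427,  1.51837177, -0.02703772,
        0.99631987, -0.02002966]), 'qd': array([-0.00153974,  0.00019279, -0.00013613,  0.00104477, -0.00219713,
       -0.00201269, -0.00049728]), 'tau': array([ 2.87467628e-04, -5.63404584e+01,  1.22601695e+00, -1.93448728e+01,
        1.08517628e-02,  1.04761234e-02,  5.95950928e-05]), 'eef_pos': array([ 255.81428589, -596.90394872,  255.37671011]), 'tool_rot': array([-3.13964786e+00, -9.24402648e-06,  4.04777737e-01]), 'force': array([-0.20586144,  0.10288626,  0.12144467]), 'torque': array([-0.06336379, -0.00859953, -0.01289048]), 'gripper_force': 0.0, 'width': 85.3582581555343}
scene rack [(array([250., 224., 338., 306.]), 0.84), (array([369., 144., 463., 182.]), 0.79), (array([359., 202., 440., 288.]), 0.6)]
scene lid1 [(array([312., 268., 334., 284.]), 0.76), (array([285., 234., 298., 247.]), 0.67), (array([438., 146., 452., 153.]), 0.63), (array([422., 153., 438., 159.]), 0.62), (array([382., 148., 393., 155.]), 0.59), (array([304., 246., 318., 263.]), 0.56), (array([396., 238., 406., 245.]), 0.52), (array([261., 224., 278., 238.]), 0.51), (array([376., 221., 389., 227.]), 0.49)]
scene beaker [(array([404., 200., 440., 236.]), 0.64)]
side rack [(array([259., 208., 350., 247.]), 0.97), (array([206., 262., 307., 307.]), 0.75), (array([278., 331., 362., 428.]), 0.69), (array([244., 261., 250., 272.]), 0.47)]
side lid1 [(array([299., 362., 317., 377.]), 0.7), (array([337., 331., 353., 344.]), 0.61), (array([290., 385., 304., 405.]), 0.55), (array([312., 343., 331., 358.]), 0.52), (array([287., 268., 296., 282.]), 0.45), (array([244., 260., 252., 273.]), 0.39)]
side beaker [(array([204., 259., 306., 308.]), 0.27)]
```

View pics/scene.png

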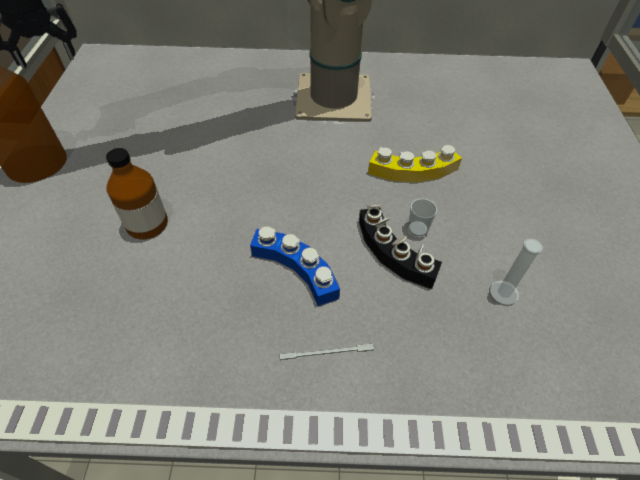

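View pics/side.png

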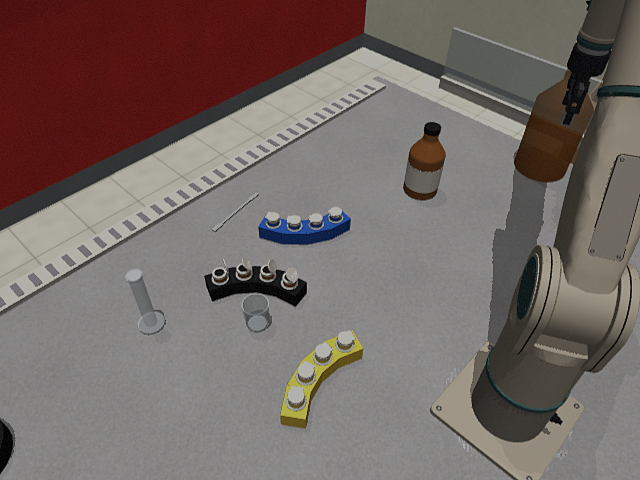

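The rack in question is the black one, at scene (400,248) and side (255,283). The look-alikes to leave alone are the blue rack at scene (295,265) and the yellow one at (415,163). The beaker at (422,215) is on the black rack's hollow side, so vial 1 is the robot-side end at about (374,214).

```bash
cat > fit.py <<'E'
from h import *
from scipy.optimize import least_squares
roi={"scene":(345,195,450,295),"side":(195,250,315,312)}
for n,(l,t,r,b) in roi.items():
    im=np.load(n+"_i.npy").astype(int); d=np.load(n+"_d.npy"); W=world(n,d)
    m=np.zeros((480,640),bool); m[t:b,l:r]=1
    blk=m&(im.max(2)<45)&(abs(W[...,2]-40)<5)
    tab=m&(im.min(2)>110)&(abs(W[...,2])<10)
    P=W[blk][:,:2]; 
    # sdf of arc body: radius 160 +-23, half angle .4875+30/160
    def res(p):
        x,y,a=p; c,s=np.cos(a),np.sin(a); q=(P-[x,y])@np.array([[c,-s],[s,c]])
        X=q[:,0]+160; r=np.hypot(X,q[:,1]); th=np.arctan2(q[:,1],X)
        return np.r_[np.maximum(abs(r-160)-23,0),np.maximum(abs(th)-.675,0)*160,0.1*(r-160)]
    c0=P.mean(0); best=min((least_squares(res,[*c0,a0],loss="soft_l1") for a0 in np.linspace(-3,3,9)),key=lambda s:s.cost)
    x,y,a=best.x; print(n,blk.sum(),"top z",np.median(W[blk][:,2]),"bench z",np.median(W[tab][:,2]),"pose",best.x.round(3),"cost",best.cost/len(P))
    T=np.array([[np.cos(a),-np.sin(a)],[np.sin(a),np.cos(a)]])
    f,cx,cy,c=K(n); E=np.linalg.inv(np.array(c["extrinsics"]))
    for th in(-.4875,-.1625,.1625,.4875):
        w=np.r_[T@[160*np.cos(th)-160,160*np.sin(th)]+[x,y],60]; q=E[:3,:3]@w+E[:3,3]
        print(w.round(1),(q[:2]/q[2]*f+[cx,cy]).round(0))
    wm=m&(W[...,2]>52)&(W[...,2]<100)&(im.min(2)>150)
    print("white z pct",np.percentile(W[wm][:,2],[5,50,95]))
    if n=="scene":
        bk=ctrl.search_frame("scene","beaker"); print(bk[:1])
    cv2.imwrite("pics/crop_%s.png"%n,cv2.resize(np.load(n+"_i.npy")[t:b,l:r,::-1],None,fx=4,fy=4,interpolation=cv2.INTER_CUBIC))
a=cv2.imread("pics/crop_scene.png");b=cv2.imread("pics/crop_side.png")
b=cv2.resize(b,(400,int(b.shape[0]*400/b.shape[1])));a=cv2.resize(a,(400,int(a.shape[0]*400/a.shape[1])))
h=max(len(a),len(b));o=np.zeros((h,800,3),np.uint8);o[:len(a),:400]=a;o[:len(b),400:]=b;cv2.imwrite("pics/crops.png",o)
E
python3 fit.py
```

```text
scene 744 top z 39.354115504168306 bench z -0.2919696098655322 pose [556.46  115.776  -0.829] cost 0.5798367841629752
[488.6  78.9  60. ] [370. 215.]
[536.   99.8  60. ] [381. 234.]
[574.1 134.8  60. ] [400. 249.]
[599.1 180.2  60. ] [424. 261.]
white z pct [56.93514252 59.77609754 88.11285835]
[{'bbox': [403.7, 200.2, 440.5, 235.9], 'confidence': 0.64}]
side 816 top z 38.723314396745536 bench z -1.1650858149226906 pose [543.35  125.624   5.405] cost 0.8050447297489991
[473.8  92.1  60. ] [289. 277.]
[522.1 110.7  60. ] [267. 270.]
[561.9 143.8  60. ] [243. 269.]
[589.1 187.8  60. ] [219. 273.]
white z pct [56.17622075 61.24616406 85.9901197 ]
```

View pics/crops.png

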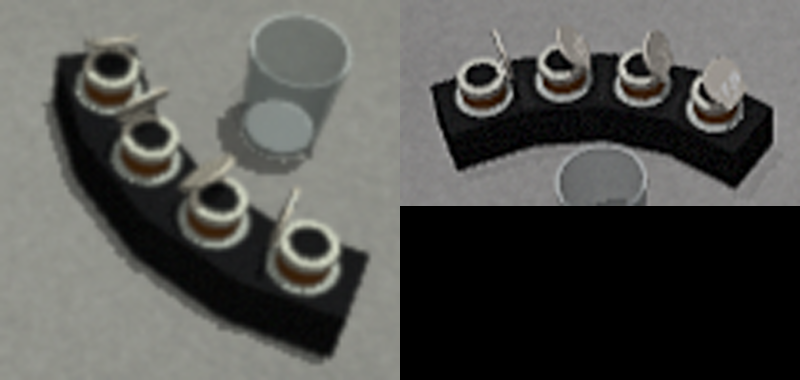

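The crop confirms the choice: a black rack with four open lids, each hinged on the near (vial 1) side. The two fits differ by about 13 mm, so I'll pool both clouds and then look from above with the wrist camera.

Run:
```python
from h import *
print(np.round(ctrl.calibration("wrist")["mount"],3),ctrl.calibration("wrist")["vfov"],ctrl.finger_overhang)
W=world("scene",np.load("scene_d.npy"))
for nm,(l,t,r,b) in dict(reag=(105,148,165,240),big=(0,70,65,180),beaker=(404,200,440,236),cyl=(490,238,545,303)).items():
    P=W[t:b,l:r].reshape(-1,3); P=P[(P[:,2]>15)&(P[:,2]<500)]
    print(nm,P[:,2].max(),np.percentile(P,[2,50,98],0).round(0).tolist())
```

```text
[[ 1.00000e-03 -9.61000e-01 -2.76000e-01  6.95450e+01]
 [ 1.00000e+00  0.00000e+00  0.00000e+00  8.89000e-01]
 [-0.00000e+00 -2.76000e-01  9.61000e-01 -1.18648e+02]
 [ 0.00000e+00  0.00000e+00  0.00000e+00  1.00000e+00]] 59.028048426015744 25.0
reag 201.9081181356172 [[467.0, -431.0, 21.0], [507.0, -387.0, 122.0], [528.0, -357.0, 200.0]]
big 241.77835481761667 [[255.0, -758.0, 19.0], [337.0, -669.0, 116.0], [371.0, -651.0, 229.0]]
beaker 80.99337584695104 [[446.0, 165.0, 17.0], [477.0, 190.0, 50.0], [498.0, 214.0, 71.0]]
cyl 159.48372774677352 [[618.0, 330.0, 18.0], [638.0, 337.0, 110.0], [644.0, 355.0, 158.0]]
```

Request:
{"name": "play_rows", "arguments": {"targets": [[1, 0, 0, -5, 0], [1, 0, 0, -10, 0], [1, 0, 0, -14, 0], [1, 57, -55.7, -14, -18], [1, 57, -55.7, -14, -18], [1, 57, -55.7, -14, -18], [1, 57, -55.7, -14, -18], [1, 57, -55.7, -14, -18], [1, 57, -55.7, -14, -18], [1, 57, -55.7, -14, -18]]}}

```text
clock: 1.45
eef_pos: [390.2, -272.1, 396.7]
tool_rot: [3.141, -0.0, 0.719]
force: [0.9, 0.8, -0.6]
width: 0.0
gripper_force: 0.0
```

Request:
{"name": "play_rows", "arguments": {"targets": [[1, 39, -19.5, 0, 0], [1, 39, -19.5, 0, 0], [1, 39, -19.5, 0, 0], [1, 39, -19.5, 0, 0], [1, 39, -19.5, 0, 0], [1, 39, -19.5, 0, 0], [1, 39, -19.5, 0, 0], [1, 39, -19.5, 5, 0], [1, 39, -19.5, 10, 0], [1, 39, -19.5, 10, 0]]}}

```text
clock: 2.45
eef_pos: [554.6, 132.0, 294.4]
tool_rot: [-3.141, 0.0, 0.722]
force: [1.1, -1.2, -0.6]
width: 0.0
gripper_force: 0.0
```

```bash
cat > wr.py <<'E'
from h import *
import sys
from scipy.spatial.transform import Rotation as R
def shot(name):
    s=ctrl.read_state(); im,d=ctrl.get_image("wrist")
    T=np.eye(4); T[:3,:3]=R.from_euler("xyz",s["tool_rot"]).as_matrix(); T[:3,3]=s["eef_pos"]
    T=T@np.array(ctrl.calibration("wrist")["mount"]); W=world("wrist",d,T); save(name+".png",im)
    np.savez(name,im=im,W=W,T=T); print(s["clock"],s["eef_pos"].round(1),s["tool_rot"].round(3),s["force"].round(1)); return im,W,T
if __name__=="__main__": shot(sys.argv[1])
E
python3 wr.py w1
```

```text
2.45 [554.6 132.  294.4] [-3.141  0.     0.722] [ 1.1 -1.2 -0.6]
```

View pics/w1.png

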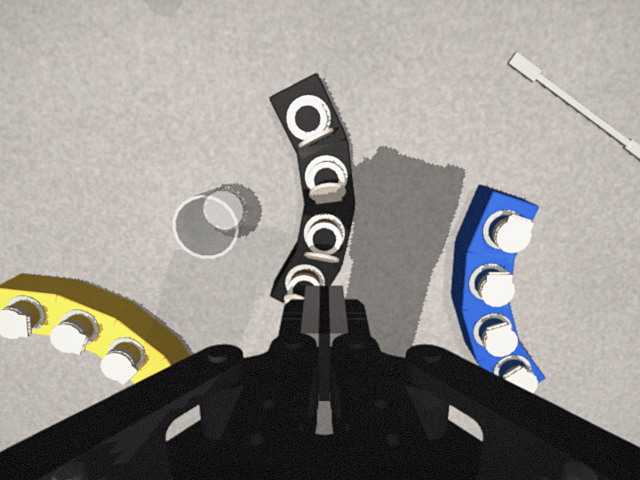

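The wrist picture shows the black rack's vials 4, 3, 2 and 1 at (308,118), (326,177), (324,236) and (304,283). Vial 1 is partly hidden by the fingers, the beaker is at (207,225), and the lids stand on the fingers' side.

```bash
cat > fit2.py <<'E'
from h import *
from scipy.optimize import least_squares
TH=np.array([-.4875,-.1625,.1625,.4875]); C=np.c_[160*np.cos(TH)-160,160*np.sin(TH)]
def cen(p): 
    c,s=np.cos(p[2]),np.sin(p[2]); return C@np.array([[c,s],[-s,c]])+p[:2]
def fit(P,B,p0):
    def res(p):
        d=np.linalg.norm(P[:,None]-cen(p),axis=2).min(1)
        c,s=np.cos(p[2]),np.sin(p[2]); q=(B-p[:2])@np.array([[c,-s],[s,c]])
        X=q[:,0]+160; r=np.hypot(X,q[:,1]); th=np.arctan2(q[:,1],X)
        return np.r_[np.clip(abs(d-12)-3,0,6), .5*np.minimum(np.maximum(abs(r-160)-23,0),6),.5*np.minimum(np.maximum(abs(th)-.675,0)*160,6)]
    return min((least_squares(res,np.add(p0,[dx,dy,da]),diff_step=1e-5,x_scale=[1,1,.01]) for dx in(-8,0,8) for dy in(-8,0,8) for da in(-.06,0,.06)),key=lambda s:s.cost)
def data(n,im,W,m):
    im=im.astype(int)
    w=m&(im.min(2)>120)&(abs(W[...,2]-60)<3); b=m&(im.max(2)<60)&(abs(W[...,2]-40)<4)
    return W[w][:,:2],W[b][:,:2]
if __name__=="__main__":
    D={}
    z=np.load("w1.npz"); m=np.zeros((480,640),bool); m[65:300,265:360]=1; m[270:300,290:360]&=False
    D["wrist"]=data("wrist",z["im"],z["W"],m)
    for n,(l,t,r,b) in {"scene":(345,195,450,295),"side":(195,250,315,312)}.items():
        m=np.zeros((480,640),bool); m[t:b,l:r]=1; D[n]=data(n,np.load(n+"_i.npy"),world(n,np.load(n+"_d.npy")),m)
    for n,(P,B) in D.items():
        s=fit(P,B,[550,120,-.85]); print(n,len(P),len(B),s.x.round(3),round(s.cost/len(P),3)); print(cen(s.x).round(1).tolist())
    b=np.load("w1.npz"); W=b["W"]; bm=(b["im"].astype(int).min(2)>150)&(abs(W[...,2])<4); print("bench z",W[bm][:,2].mean())
E
python3 fit2.py
```

```text
wrist 1461 3275 [548.09  121.874  -0.882] 0.017
[[478.4, 88.6], [526.8, 107.0], [566.7, 140.0], [594.1, 183.9]]
scene 200 784 [549.043 121.143  -0.875] 0.24
[[479.6, 87.4], [527.8, 106.2], [567.6, 139.3], [594.6, 183.5]]
side 130 791 [543.403 124.013  -0.889] 0.247
[[473.5, 91.2], [522.0, 109.3], [562.2, 142.0], [589.8, 185.7]]
bench z 0.9837514820785768
```

```bash
cat > plan.py <<'E'
from h import *
import json
PX,PY,PA=548.3,121.7,-0.88
def pose(s,tipz):  # s: mm along the arc from the middle
    th=s/160; a=PA+th; cx,cy=PX-160*np.cos(PA),PY-160*np.sin(PA)
    return np.array([cx+160*np.cos(a),cy+160*np.sin(a),tipz+25,a+np.pi/2])
def rows(cur,wps):
    x,y,z,w=cur; out=[]
    for p in wps:
        d=p-cur; c,s=np.cos(w),np.sin(w)
        out.append([1,*np.round([(c*d[0]+s*d[1])/10,(s*d[0]-c*d[1])/10,-d[2]/10],2).tolist(),round(-np.degrees(d[3]),1)])
    return out
def after(cur,r):
    w=cur[3]; c,s=np.cos(w),np.sin(w); a,b,z=np.array(r[1:4])*10
    return np.array([cur[0]+c*a+s*b,cur[1]+s*a-c*b,cur[2]-z,w-np.radians(r[4])])
E
python3 - <<'E'
from plan import *
print(ctrl.finger_overhang)
s=ctrl.read_state(); print(s["eef_pos"],s["tool_rot"])
cur=np.r_[s["eef_pos"],s["tool_rot"][2]]
t=pose(-122,105); print(t); print(rows(cur,[t]))
E
```

```text
25.0
[552.60988222 133.87138346 289.51873337] [-3.13522374  0.0055037   0.72420173]
[ 4.34893058e+02  8.54293578e+01  1.30000000e+02 -7.17036732e-02]
[[1, -12.03, -4.17, 15.95, np.float64(45.6)]]
```

Request:
{"name": "play_rows", "arguments": {"targets": [[1, -4, -1.4, 2, 8], [1, -8, -2.8, 4, 16], [1, -12, -4.2, 7, 24], [1, -12, -4.2, 10, 32], [1, -12, -4.2, 13, 40], [1, -12, -4.2, 16, 45.6], [1, -12, -4.2, 16, 45.6], [1, -12, -4.2, 16, 45.6], [1, -12, -4.2, 16, 45.6], [1, -12, -4.2, 16, 45.6]]}}

```text
clock: 3.5
eef_pos: [438.0, 82.3, 137.8]
tool_rot: [-3.14, -0.003, -0.076]
force: [0.6, -0.0, 0.1]
width: 0.1
gripper_force: 0.0
```

```bash
python3 wr.py w2
python3 - <<'E'
from plan import *
from fit2 import *
z=np.load("w2.npz"); W=z["W"]; 
print("proj:")
T=np.linalg.inv(z["T"]); f,cx,cy,_=K("wrist"); im=z["im"].copy()
for c in cen([PX,PY,PA]):
    q=T[:3,:3]@np.r_[c,60]+T[:3,3]; u=(q[:2]/q[2]*f+[cx,cy]); print(u.round(0)); cv2.circle(im,tuple(int(v) for v in u),3,(255,0,0),-1)
save("w2p.png",im)
for _ in range(4):
    s=ctrl.read_state(); print(s["eef_pos"].round(2),s["tool_rot"].round(4))
print(pose(-122,105))
m=(W[...,2]>30)&(np.linalg.norm(W[...,:2]-[540,125],axis=2)<120)
P,B=data("wrist",z["im"],W,m); s=fit(P,B,[548.3,121.7,-.88]); print(len(P),len(B),s.x.round(3),s.cost/len(P))
bm=(z["im"].astype(int).min(2)>150)&(abs(W[...,2])<4); print("bench",W[bm][:,2].mean())
for c in cen(s.x):
    k=(np.linalg.norm(W[...,:2]-c,axis=2)<15)&(z["im"].min(2)>120); v=W[k][:,2]; print(len(v), np.percentile(v[v>50],[20,50,98]).round(1))
E
```

```text
3.5 [438.   82.3 137.8] [-3.14e+00 -3.00e-03 -7.60e-02] [ 0.6 -0.   0.1]
proj:
[302. 178.]
[250.  71.]
[158. -26.]
[ 35. -94.]
[437.78  82.22 137.59] [-3.1406e+00 -2.5000e-03 -7.6500e-02]
[437.78  82.22 137.59] [-3.1406e+00 -2.5000e-03 -7.6500e-02]
[437.78  82.22 137.59] [-3.1406e+00 -2.5000e-03 -7.6500e-02]
[437.78  82.22 137.59] [-3.1406e+00 -2.5000e-03 -7.6500e-02]
[ 4.34893058e+02  8.54293578e+01  1.30000000e+02 -7.17036732e-02]
3879 6811 [546.765 121.183  -0.878] 7.356191256815596
bench 1.0049287189994298
2867 [60.9 74.5 85.3]
2977 [60.8 77.8 90. ]
777 [69.2 72.9 79.9]Traceback (most recent call last):
  File "<stdin>", line 16, in <module>
    return _quantile_unchecked(
        a, q, axis, out, overwrite_input, method, keepdims, weights)
    return _ureduce(a,
                    func=_quantile_ureduce_func,
    ...<5 lines>...
                    overwrite_input=overwrite_input,
                    method=method)
    r = func(a, **kwargs)
    result = _quantile(arr,
                       quantiles=q,
    ...<2 lines>...
                       out=out,
                       weights=wgt)
    slices_having_nans = np.isnan(arr[-1, ...])
                                  ~~~^^^^^^^^^
IndexError: index -1 is out of bounds for axis 0 with size 0
```

View pics/w2p.png

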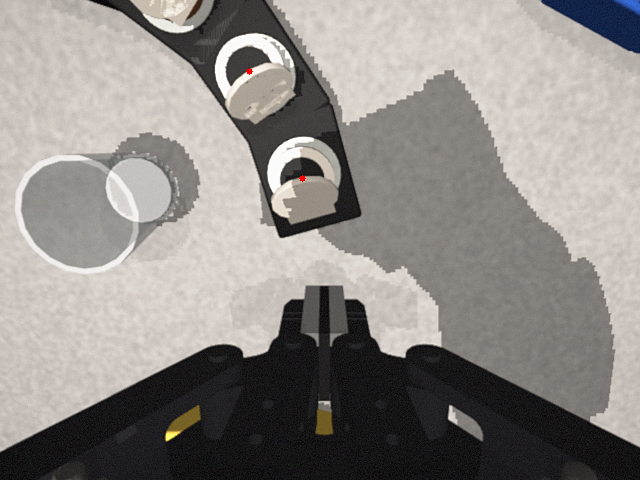

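The projected vial centres (red dots at (302,178) and (250,71)) sit within about 2 mm of the rings. The fingers are behind lid 1 and lined up with the row, so I'll plan the descent and the first lid.

```bash
cat > prof.py <<'E'
from plan import *
import sys
S=[-78,-26,26,78]
def tip(s):
    for c in S:
        x=s-c
        if -30<=x<=30: return float(np.interp(x,[-5,1,12,18],[67,62,62,67]))
    return 67.
# usage: prof.py s0 step n  with cur from cur.npy
s0,st,n=map(float,sys.argv[1:4]); off=float(sys.argv[4]) if len(sys.argv)>4 else 0
cur=np.load("cur.npy"); ss=[s0+st*i for i in range(int(n))]
r=rows(cur,[pose(s,tip(s)+off) for s in ss]); print([[float(v) for v in q] for q in r]); print(ss,[tip(s) for s in ss]); np.save("cur.npy",after(cur,r[-1]))
E
python3 - <<'E'
from plan import *
s=ctrl.read_state(); cur=np.r_[s["eef_pos"],s["tool_rot"][2]]
r=rows(cur,[pose(-117,95),pose(-117,80),pose(-116,68)]); print(r); np.save("cur.npy",after(cur,r[-1])); print(pose(-116,68))
E
```

```text
[[1, 0.19, -0.31, 1.76, np.float64(-2.1)], [1, 0.19, -0.31, 3.26, np.float64(-2.1)], [1, 0.29, -0.31, 4.46, np.float64(-2.4)]]
[ 4.40884296e+02  8.51118028e+01  9.30000000e+01 -3.42036732e-02]
```

Request:
{"name": "play_rows", "arguments": {"targets": [[1, 0.19, -0.31, 1.76, -2.1], [1, 0.19, -0.31, 3.26, -2.1], [1, 0.29, -0.31, 4.46, -2.4], [1, 0.29, -0.31, 4.46, -2.4], [1, 0.29, -0.31, 4.46, -2.4], [1, 0.29, -0.31, 4.46, -2.4]]}}

```text
clock: 4.15
eef_pos: [440.4, 85.0, 92.3]
tool_rot: [-3.141, -0.001, -0.035]
force: [0.4, 0.1, -0.5]
width: 0.2
gripper_force: 0.0
```

Run:
```python
from plan import *
s=ctrl.read_state(); print(s["eef_pos"],s["tool_rot"],s["force"]); c=np.load("cur.npy"); print(c)
```

```text
[440.39654396  85.02488743  92.3023529 ] [-3.14129683e+00 -1.02442915e-03 -3.51902148e-02] [ 0.40686797  0.14610838 -0.53967993]
[ 4.40904691e+02  8.50883168e+01  9.29922783e+01 -3.45730802e-02]
```

```bash
python3 prof.py -112 4 10; python3 prof.py -72 4 3
```

```text
[[1.0, 0.4, -0.01, 0.1, -1.5], [1.0, 0.8, -0.02, 0.1, -2.9], [1.0, 1.2, -0.05, 0.1, -4.3], [1.0, 1.6, -0.08, 0.1, -5.8], [1.0, 1.99, -0.13, 0.1, -7.2], [1.0, 2.39, -0.18, 0.1, -8.6], [1.0, 2.78, -0.25, 0.1, -10.0], [1.0, 3.18, -0.32, 0.1, -11.5], [1.0, 3.57, -0.41, 0.35, -12.9], [1.0, 3.96, -0.5, 0.6, -14.3]]
[-112.0, -108.0, -104.0, -100.0, -96.0, -92.0, -88.0, -84.0, -80.0, -76.0] [67.0, 67.0, 67.0, 67.0, 67.0, 67.0, 67.0, 67.0, 64.5, 62.0]
[[1.0, 0.4, -0.01, -0.0, -1.5], [1.0, 0.8, -0.02, -0.0, -2.9], [1.0, 1.2, -0.05, -0.17, -4.3]]
[-72.0, -68.0, -64.0] [62.0, 62.0, 63.666666666666664]
```

Request:
{"name": "play_rows", "arguments": {"targets": [[1.0, 0.4, -0.01, 0.1, -1.5], [1.0, 0.8, -0.02, 0.1, -2.9], [1.0, 1.2, -0.05, 0.1, -4.3], [1.0, 1.6, -0.08, 0.1, -5.8], [1.0, 1.99, -0.13, 0.1, -7.2], [1.0, 2.39, -0.18, 0.1, -8.6], [1.0, 2.78, -0.25, 0.1, -10.0], [1.0, 3.18, -0.32, 0.1, -11.5], [1.0, 3.57, -0.41, 0.35, -12.9], [1.0, 3.96, -0.5, 0.6, -14.3]]}}

```text
clock: 5.15
eef_pos: [479.8, 88.6, 85.6]
tool_rot: [3.141, 0.001, 0.217]
force: [-3.1, -0.9, 2.6]
width: 0.2
gripper_force: 1.5
```

Request:
{"name": "play_rows", "arguments": {"targets": [[1.0, 0.4, -0.01, 0, -1.5], [1.0, 0.8, -0.02, 0, -2.9], [1.0, 0.8, -0.02, 0, -2.9]]}}

```text
clock: 5.45
eef_pos: [488.2, 90.6, 85.8]
tool_rot: [-3.141, -0.001, 0.266]
force: [-0.4, -0.0, 3.5]
width: 0.1
gripper_force: 1.4
```

```bash
python3 wr.py w3
python3 - <<'E'
from plan import *
print(pose(-68,62))
im,d=ctrl.get_image("scene"); W=world("scene",d); np.savez("sc3",im=im,W=W)
np.save("sc3d.npy",d)
a=np.load("w3.npz")["im"]; b=cv2.resize(im[185:305,340:500],(640,480),interpolation=cv2.INTER_CUBIC)
save("m3.png",cv2.resize(np.hstack([a,b]),(800,300)))
E
```

```text
5.45 [488.2  90.6  85.8] [-3.141e+00 -1.000e-03  2.660e-01] [-0.4 -0.   3.5]
[4.88384251e+02 9.06368399e+01 8.70000000e+01 2.65796327e-01]
```

View pics/m3.png

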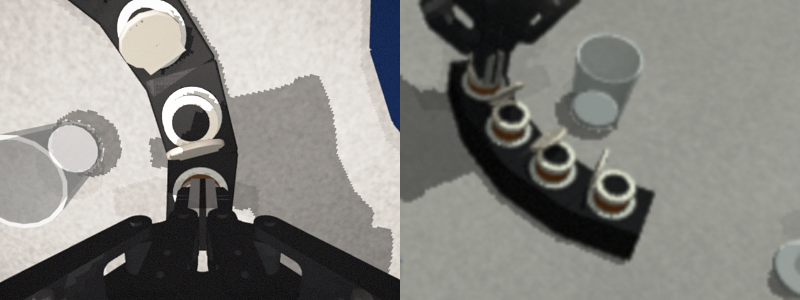

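Lid 1 is pressed shut under the tip at about 3.5 N, the rack hasn't moved, and lid 2 is next at (195,148) in the wrist half. I'll go on with the tip 0.5 mm higher.

```bash
python3 -c "
from plan import *
np.save('cur.npy',pose(-68,62))"; python3 prof.py -64 4 10 0.5; python3 prof.py -24 4 5 0.5;python3 prof.py -4 4 9 0.5; python3 prof.py 32 4 9 0.5; python3 prof.py 68 4 7 0.5
```

```text
[[1.0, 0.4, -0.0, -0.22, -1.4], [1.0, 0.8, -0.02, -0.55, -2.9], [1.0, 1.2, -0.04, -0.55, -4.3], [1.0, 1.6, -0.08, -0.55, -5.7], [1.0, 1.99, -0.12, -0.55, -7.2], [1.0, 2.39, -0.18, -0.55, -8.6], [1.0, 2.79, -0.24, -0.55, -10.0], [1.0, 3.18, -0.32, -0.55, -11.5], [1.0, 3.57, -0.4, -0.55, -12.9], [1.0, 3.96, -0.5, -0.3, -14.3]]
[-64.0, -60.0, -56.0, -52.0, -48.0, -44.0, -40.0, -36.0, -32.0, -28.0] [63.666666666666664, 67.0, 67.0, 67.0, 67.0, 67.0, 67.0, 67.0, 67.0, 64.5]
[[1.0, 0.4, -0.0, 0.25, -1.5], [1.0, 0.8, -0.02, 0.25, -2.9], [1.0, 1.2, -0.04, 0.25, -4.3], [1.0, 1.6, -0.08, 0.08, -5.8], [1.0, 1.99, -0.12, -0.25, -7.2]]
[-24.0, -20.0, -16.0, -12.0, -8.0] [62.0, 62.0, 62.0, 63.666666666666664, 67.0]
[[1.0, 0.4, -0.01, -0.0, -1.4], [1.0, 0.8, -0.02, -0.0, -2.9], [1.0, 1.2, -0.05, -0.0, -4.3], [1.0, 1.6, -0.08, -0.0, -5.7], [1.0, 2.0, -0.13, -0.0, -7.1], [1.0, 2.39, -0.18, -0.0, -8.6], [1.0, 2.79, -0.25, -0.0, -10.0], [1.0, 3.18, -0.32, 0.25, -11.4], [1.0, 3.57, -0.41, 0.5, -12.9]]
[-4.0, 0.0, 4.0, 8.0, 12.0, 16.0, 20.0, 24.0, 28.0] [67.0, 67.0, 67.0, 67.0, 67.0, 67.0, 67.0, 64.5, 62.0]
[[1.0, 0.4, 0.0, -0.0, -1.4], [1.0, 0.8, -0.01, -0.0, -2.8], [1.0, 1.2, -0.04, -0.17, -4.3], [1.0, 1.6, -0.07, -0.5, -5.7], [1.0, 2.0, -0.12, -0.5, -7.1], [1.0, 2.39, -0.17, -0.5, -8.6], [1.0, 2.79, -0.24, -0.5, -10.0], [1.0, 3.18, -0.31, -0.5, -11.4], [1.0, 3.57, -0.4, -0.5, -12.9]]
[32.0, 36.0, 40.0, 44.0, 48.0, 52.0, 56.0, 60.0, 64.0] [62.0, 62.0, 63.666666666666664, 67.0, 67.0, 67.0, 67.0, 67.0, 67.0]
[[1.0, 0.4, -0.0, -0.0, -1.4], [1.0, 0.8, -0.02, -0.0, -2.8], [1.0, 1.2, -0.04, 0.25, -4.3], [1.0, 1.6, -0.08, 0.5, -5.7], [1.0, 2.0, -0.12, 0.5, -7.1], [1.0, 2.39, -0.18, 0.5, -8.6], [1.0, 2.79, -0.24, 0.33, -10.0]]
[68.0, 72.0, 76.0, 80.0, 84.0, 88.0, 92.0] [67.0, 67.0, 64.5, 62.0, 62.0, 62.0, 63.666666666666664]
```

Request:
{"name": "play_rows", "arguments": {"targets": [[1.0, 0.4, -0.0, -0.22, -1.4], [1.0, 0.8, -0.02, -0.55, -2.9], [1.0, 1.2, -0.04, -0.55, -4.3], [1.0, 1.6, -0.08, -0.55, -5.7], [1.0, 1.99, -0.12, -0.55, -7.2], [1.0, 2.39, -0.18, -0.55, -8.6], [1.0, 2.79, -0.24, -0.55, -10.0], [1.0, 3.18, -0.32, -0.55, -11.5], [1.0, 3.57, -0.4, -0.55, -12.9], [1.0, 3.96, -0.5, -0.3, -14.3]]}}

```text
clock: 6.55
eef_pos: [525.2, 106.0, 88.9]
tool_rot: [3.141, -0.001, 0.517]
force: [-0.9, 0.9, 0.1]
width: 0.2
gripper_force: 0.2
```

Request:
{"name": "play_rows", "arguments": {"targets": [[1.0, 0.4, -0.0, 0.25, -1.5], [1.0, 0.8, -0.02, 0.25, -2.9], [1.0, 1.2, -0.04, 0.25, -4.3]]}}

```text
clock: 6.85
eef_pos: [534.5, 111.8, 86.1]
tool_rot: [-3.142, 0.001, 0.592]
force: [-0.6, -1.0, 2.9]
width: -0.3
gripper_force: 1.3
```

Request:
{"name": "play_rows", "arguments": {"targets": [[1.0, 0.4, -0.0, -0.17, -1.4], [1.0, 0.8, -0.02, -0.5, -2.9], [1.0, 1.2, -0.04, -0.5, -4.3], [1.0, 1.6, -0.08, -0.5, -5.7], [1.0, 1.99, -0.12, -0.5, -7.2], [1.0, 2.39, -0.18, -0.5, -8.6], [1.0, 2.79, -0.24, -0.5, -10.0], [1.0, 3.18, -0.32, -0.5, -11.5], [1.0, 3.57, -0.4, -0.5, -12.9], [1.0, 3.96, -0.5, -0.25, -14.3]]}}

```text
clock: 7.85
eef_pos: [565.5, 138.6, 89.0]
tool_rot: [3.141, -0.001, 0.841]
force: [0.1, -0.3, 0.7]
width: -0.1
gripper_force: 0.2
```

Request:
{"name": "play_rows", "arguments": {"targets": [[1.0, 0.4, -0.0, 0.25, -1.5], [1.0, 0.8, -0.02, 0.25, -2.9], [1.0, 1.2, -0.04, 0.25, -4.3]]}}

```text
clock: 8.15
eef_pos: [572.4, 147.1, 86.1]
tool_rot: [-3.141, 0.001, 0.916]
force: [-2.3, -2.4, 1.9]
width: 0.1
gripper_force: 1.3
```

Run:
```python
from plan import *
s=ctrl.read_state(); print(s["eef_pos"].round(1),s["tool_rot"].round(3),s["force"].round(1)); print(pose(36,62.5))
im,d=ctrl.get_image("scene"); a=im[185:305,340:500]
im2,d2=ctrl.get_image("side"); b=im2[225:345,180:340]
save("m4.png",np.hstack([cv2.resize(q,(400,300),interpolation=cv2.INTER_CUBIC) for q in(a,b)]))
```

```text
[572.4 147.1  86.1] [-3.141e+00  1.000e-03  9.160e-01] [-2.3 -2.4  1.9]
[573.24348542 147.55274169  87.5          0.91579633]
```

View pics/m4.png

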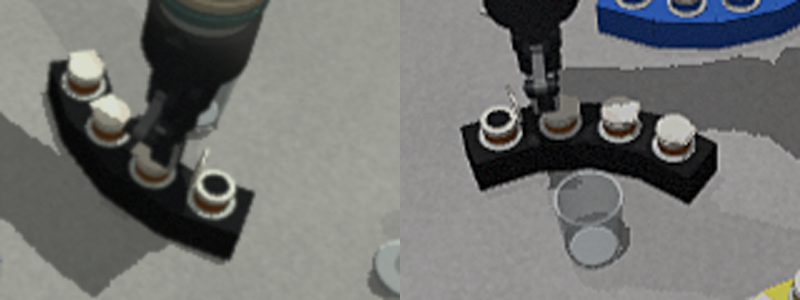

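Lids 1 and 2 look shut at (85,65) and (108,110), lid 3 is under the tip, and lid 4 is still up at (205,165). On to lid 4 in the same way.

Request:
{"name": "play_rows", "arguments": {"targets": [[1.0, 0.4, -0.0, -0.17, -1.4], [1.0, 0.8, -0.02, -0.5, -2.9], [1.0, 1.2, -0.04, -0.5, -4.3], [1.0, 1.6, -0.08, -0.5, -5.7], [1.0, 1.99, -0.12, -0.5, -7.2], [1.0, 2.39, -0.18, -0.5, -8.6], [1.0, 2.79, -0.24, -0.5, -10.0], [1.0, 3.18, -0.32, -0.5, -11.5], [1.0, 3.57, -0.4, -0.5, -12.9], [1.0, 3.96, -0.5, -0.25, -14.3]]}}

```text
clock: 9.25
eef_pos: [593.3, 182.4, 89.0]
tool_rot: [3.141, -0.001, 1.166]
force: [-0.9, -0.7, 0.7]
width: -0.1
gripper_force: 0.2
```

Request:
{"name": "play_rows", "arguments": {"targets": [[1.0, 0.4, -0.0, 0.25, -1.5], [1.0, 0.8, -0.02, 0.25, -2.9], [1.0, 1.2, -0.04, 0.25, -4.3], [1.0, 1.2, -0.04, 0.25, -4.3]]}}

```text
clock: 9.65
eef_pos: [597.4, 193.7, 86.4]
tool_rot: [3.141, -0.001, 1.24]
force: [-1.0, -0.6, 2.7]
width: 0.1
gripper_force: 1.2
```

Request:
{"name": "play_rows", "arguments": {"targets": [[1.0, 0, 0, -1, 0], [1.0, 0, 0, -3, 0], [1.0, 0, 0, -7, 0], [1.0, -2, 0, -11, 0], [1.0, -6, 0, -15, 0], [1.0, -9, 0, -18, 0], [1.0, -9, 0, -18, 0], [1.0, -9, 0, -18, 0], [1.0, -9, 0, -18, 0]]}}

```text
clock: 10.55
eef_pos: [567.4, 109.0, 265.8]
tool_rot: [-3.141, -0.001, 1.24]
force: [0.2, 0.2, -0.2]
width: 0.1
gripper_force: 0.0
```

Run:
```python
from plan import *
from wr import shot
from fit2 import cen
from scipy.optimize import least_squares
im,W,T=shot("w5"); f,cx,cy,_=K("wrist"); q=np.linalg.inv(T)
for c in cen([PX,PY,PA]):
    u=q[:3,:3]@np.r_[c,63]+q[:3,3]; u=u[:2]/u[2]*f+[cx,cy]
    k=(np.linalg.norm(W[...,:2]-c,axis=2)<13); v=W[k]; v=v[v[:,2]>45]; A=np.c_[v[:,:2]-c,np.ones(len(v))]
    g=np.linalg.lstsq(A,v[:,2],rcond=None)[0] if len(v)>9 else None
    print(c.round(0),u.round(0),len(v),np.percentile(v[:,2],[5,50,95]).round(1) if len(v) else "",g)
b=ctrl.get_image("side")[0][225:345,180:340]
save("m5.png",np.hstack([cv2.resize(im,(400,300)),cv2.resize(b,(400,300),interpolation=cv2.INTER_CUBIC)]))
```

```text
10.55 [567.4 109.  265.8] [-3.141e+00 -1.000e-03  1.240e+00] [ 0.2  0.2 -0.2]
[479.  88.] [228. 263.] 775 [63.2 64.3 65.4] [-1.36354008e-03 -8.05960338e-04  6.42836788e+01]
[527. 107.] [276. 223.] 2758 [ 63.5 298.8 312.8] [ 10.56126257   9.61074875 141.32967488]
[567. 140.] [310. 166.] 3409 [ 63.5 322.3 335.6] [ -6.12915053 -13.93358942 122.67077856]
[594. 184.] [325.  96.] 2326 [ 63.2 384.5 384.5] [ -7.05374366 -16.3859826  136.91241438]
```

View pics/m5.png

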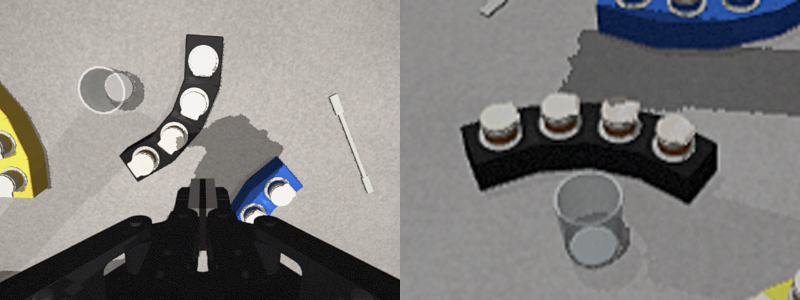

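All four lids look shut: vials 4 to 1 are at (203,60), (193,101), (172,137) and (143,161) in the wrist half. I'll refit the lid planes without the gripper points before handing in.

Run:
```python
from plan import *
from fit2 import cen,fit,data
z=np.load("w5.npz"); W=z["W"]; ok=True
for c in cen([PX,PY,PA]):
    v=W[np.linalg.norm(W[...,:2]-c,axis=2)<13]; v=v[(v[:,2]>45)&(v[:,2]<100)]
    g=np.linalg.lstsq(np.c_[v[:,:2]-c,np.ones(len(v))],v[:,2],rcond=None)[0]; t=np.hypot(*g[:2])
    print(len(v),"tilt",round(t,3),"z",round(g[2],1),"max",v[:,2].max().round(1)); ok&=t<.03
im=z["im"].astype(int); B=W[(im.max(2)<60)&(abs(W[...,2]-40)<4)&(np.linalg.norm(W[...,:2]-[540,125],axis=2)<130)][:,:2]
print("rack",fit(np.empty((0,2)),B,[548,121.7,-.88]).x.round(2))
if ok: print(ctrl.finish_job())
```

```text
775 tilt 0.002 z 64.3 max 66.4
839 tilt 0.006 z 64.2 max 67.0
947 tilt 0.002 z 64.2 max 66.5
1071 tilt 0.005 z 64.2 max 66.6
rack [548.44 121.95  -0.88]
the job is handed in; nothing more can be done
None
```

All four lids are shut, folded in order from vial 1 to vial 4 with about 3 N of pressure, and the job was handed in at about 10.7 s. The last check before handing in showed every lid flat (tilt under 0.01 rad), the rack where it started, and the arm clear.

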